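Open the instrument case by its concealed edge catch

ROBOT

A 6-joint arm with a two-finger parallel gripper is mounted at the origin on the work surface. World frame = base frame: x ahead of the robot, y to its left, z up, the work surface at z = 0. Lengths are in m, angles in rad, forces in N, time in s.
With the tool pointing down it reaches from about 0.375 to 0.9 m from the base axis. Payload 3.1 kg.
Tool frame: the origin (TCP) lies between the finger pads; the fingertips stand 22 mm ahead of it and the grasp point (between the pads) lies 3 mm ahead of it; z points along the fingers, y is the direction in which the jaws open and shut (so a half turn about z gives the same grasp; the last joint's range is limited). The gripper opens to 85 mm and grips with 20 to 120 N. Pads are 22 mm wide; open, the fingers measure 114 mm over their backs; the gripper's body (76 mm by 85 mm) begins 54 mm behind the grasp point. The pads swing forward as they close: fully open they stand 13 mm farther back than shut.
Start: joints at [1.117, 0.527, 1.433, -0, 1.181, -0.178], TCP at [0.17, 0.602, 0.221] pointing down, gripper open.
Joint ranges: [-3.08, 3.08], [-0.75, 2.2], [0.22, 2.44], [-1.43, 4.57], [0, 2.65], [-2.85, 2.85]. Speed limits (rad/s): [2.79, 2.79, 3.14, 3.14, 3.14, 3.14].

INTERFACE

Orientations are given as a unit quaternion [x, y, z, w].
In Python, from station import status, snapshot, manip gives the robot as it stands.
- The arm moves only by the tool move_arm, never from a script. Its argument "plan" is a list that holds one entry, the list of rows, each a list of 7 numbers: the turn, a rotation vector about the tool's x, y, z scaled (see below), then the shift along the tool's x, y, z scaled (see below), then the closure, from 0 (fully open) to 1 (shut). A call has exactly 8 rows; each row is the pose to reach, as a shift and turn from the pose commanded when the call began, along the tool's axes at that moment; what a row does not reach only later rows make up. The controller multiplies each number of a shift by 100 mm and each number of a turn by pi/4 rad. A row lasts 1/8 s, in which the tool goes at most 62.5 mm and 10.7 degrees, less where a joint would pass 70% of its speed; a pose out of reach is approached as far as the arm can. A call with a number of a shift or a turn outside -1 to 1 is refused whole. A call with a gripper value outside its range is refused whole. The fingers move at their own pace and stop on an object; "force" is the grip in N (left out, the last holds). Time passes only in rows, so rows that repeat a pose let the fingers close, or fill a call up. It gives the time, the measured TCP pose, the force and the opening at its end, in the units of the state.
- status.sense(): the state, without advancing time (a new reading comes with each control period).
- snapshot(name): name is "side" or "top" or "wrist"; returns a dict with "img" (420x560x3 uint8, red, green, blue), "depth" (420x560 float32, m along the optical axis (not along the pixel's ray), 0 where there is no reading), "mtx" (3x3 intrinsics, pixels), "k1" (the pictures are not rectified: a ray, as slopes to the right and down, at radius r is drawn at 1 + k1 r^2 times it, then the intrinsics apply), "T" (4x4, takes a point from camera to world coordinates). Camera axes: x right, y up, looking along -z (the intrinsics and any distortion apply to the point x, -y, -z); pixel columns grow to the right and rows downward; lengths in m; the calibration is good to about 2 mm. A picture is of the moment at which its call begins.
- manip.sign_off(): hands the job in, once; it reports no verdict.
The state is a dict: "t": time; "q": joint angles; "qd": joint speeds; "tau": joint torques, N m; "tcp_pos": TCP position; "tool_rot": TCP orientation; "force": force on the tool from outside, world axes, zero at the start; "ft_torque": the same for the moment, N m; "finger_gap": opening from 0.0 (shut) to 1.0 (fully open).
Only numpy, scipy, OpenCV 4.12 (cv2) and the standard library are available. Lean on these libraries where they do the work, as an engineer would, in place of code of your own. Each camera call takes 0.05 s, during which the arm holds its last target. There are 200 camera calls.

TASK

Open the grey instrument case on the bench: feel along the bare metal ledge on its near edge for the spot that gives way, press the concealed catch there until the lid springs ajar, then push the lid away until it is fully open. Feel for the catch and press it with a light hand, never with heavy force, and do not disturb the things lying around the case.

Things in the scene. Friction and masses are not known exactly. Their poses are not given: they have to be found in the camera images.
- case: Grey sheet-steel instrument case, fixed to the bench: 244 mm deep (its x), 500 mm long (its y), 90 mm high to the top of its shut lid. Origin: centre of its underside on the bench; x points away from the robot (the way the lid slides), y along the ledge, z up.
- ledge_mid (a point): Middle of the top face of the bare metal ledge on the case's near (-x) edge, 80 mm above the bench. The ledge is level, 210 mm long (case y), 42 mm wide (x), 10 mm lower than the lid behind it and 4 mm lower than the corner housings at its ends; its outer side is open. A hidden 60 mm long part of it (full width, flush, same metal) is a sprung catch over a recess; the rest is solid.
- catch (a joint): How far the hidden catch is pressed straight down, m: 0 flush, 0.014 at its stop. Its centre lies anywhere within 70 mm of the ledge's middle along the case's y, differing every time, not visible. It gives way at 2 to 4 N, frees the lid at about 10 mm (8 N), stops at 14 mm (10 N), and rises flush when let go.
- lid (a joint): How far the lid has slid along the case's +x, m: 0 shut (locked until the catch is pressed), 0.090 fully open at its stop. When freed, a spring throws it about 15 mm ajar; from there it slides with 2 to 4 N of friction and stays where it is left.
- lid_rib (a point): Centre of the near (-x) upright face of the push rib on the lid; moves with the lid. The rib is a grey upright bar 140 mm long (case y), 12 mm thick, standing 26 mm above the lid top, which is 90 mm above the bench; this point is 13 mm above the lid top and, lid shut, 76 mm in the case's +x from the ledge's middle. Push it in the case's +x.
- driver_case: Bystander: flat blue box 110 x 170 x 32 mm lying beside the case's +y end; origin at the centre of its underside. Leave alone.
- oil_can: Bystander: steel can, 60 mm across, 120 mm tall, standing beside the case's -y end; origin at the centre of its underside. Leave alone.
- screwdriver: Bystander: screwdriver lying on the bench in front of the case's +y half; origin on its underside. Leave alone.

How it is judged:
By the outcome, as a careful person would: the job done as asked, in the order asked, and still so for the second after the job is handed in, with the robot touching nothing.
It also fails if it takes over 61 s, if anything falls off the work surface, if the arm or the gripper's body presses on something with over 40 N, if the wrist force passes 120 N, or if a joint passes its speed limit or range.

## Working session

There is one attempt and no reset: what is moved stays moved. The work goes in short steps, Python scripts to look and compute and a tool call to move; the robot and the scene stay as the last step left them, time stands still between calls to the robot, and variables do not carry over. Pictures are saved under pics/ and viewed, on a budget of 10 in all, crops included, one or two more only if the job needs it, and the job is handed in when it is done.

Besides the shell and the picture viewer there is one more tool, called after "Request:" by a JSON object that holds its "api" and its "payload", one argument or row to a line. move_arm: Moves the arm, as the interface text tells. Its arguments: {"type":"object","properties":{"plan":{"type":"array"},"force":{"type":"number"}},"required":["plan"]}

```bash
mkdir -p pics
cat > h.py <<'E'
import numpy as np, cv2
from station import status, snapshot, manip
def cloud(s):
    h,w=s["depth"].shape; K=s["mtx"]
    u,v=np.meshgrid(np.arange(w),np.arange(h))
    p=np.stack([u,v],-1).reshape(-1,1,2).astype(np.float64)
    n=cv2.undistortPoints(p,K,np.array([s["k1"],0,0,0.])).reshape(h,w,2)
    d=s["depth"]
    P=np.stack([n[...,0]*d,-n[...,1]*d,-d],-1)
    W=P@s["T"][:3,:3].T+s["T"][:3,3]
    W[d==0]=np.nan
    return W
def save(s,name): cv2.imwrite("pics/"+name,s["img"][...,::-1])
E
python3 - <<'E'
from h import *
np.set_printoptions(precision=4,suppress=True)
print(status.sense())
for n in("top","side"):
    s=snapshot(n); save(s,n+"0.png"); W=cloud(s); np.save(n+"0.npy",W); print(n,s["T"],s["k1"])
E
```

```text
{'t': 0.0, 'q': array([ 1.1175,  0.5284,  1.4339, -0.    ,  1.1814, -0.1785]), 'qd': array([-0.0004, -0.0019,  0.0001, -0.    ,  0.0004, -0.0002]), 'tau': array([  0.0004, -44.2349, -17.8026,  -0.0002,   0.0084,   0.    ]), 'tcp_pos': array([0.1693, 0.6009, 0.2195]), 'tool_rot': array([ 0.137 ,  0.9906, -0.001 , -0.0003]), 'force': array([-1.0038,  0.046 ,  0.0402]), 'ft_torque': array([-0.0029,  0.0271, -0.0391]), 'finger_gap': 0.99951572624265}
top [[-0.0204  0.9963 -0.083   0.4412]
 [-0.9997 -0.0216 -0.0142  0.0643]
 [-0.016   0.0826  0.9965  1.1278]
 [ 0.      0.      0.      1.    ]] -0.13083385963401878
side [[ 0.7784  0.4911 -0.3911  0.0337]
 [-0.6278  0.6141 -0.4783 -0.5308]
 [ 0.0052  0.6178  0.7863  1.0664]
 [ 0.      0.      0.      1.    ]] -0.11384094644171712
```

View pics/top0.png

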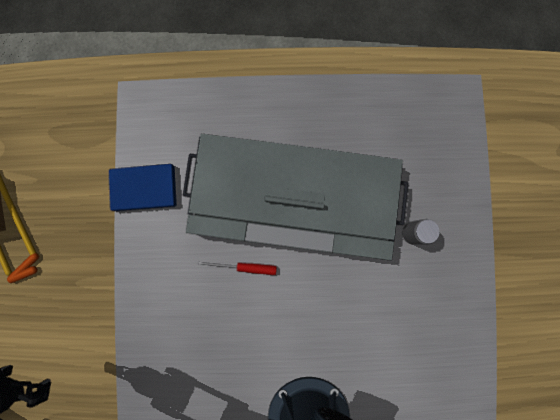

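View pics/side0.png

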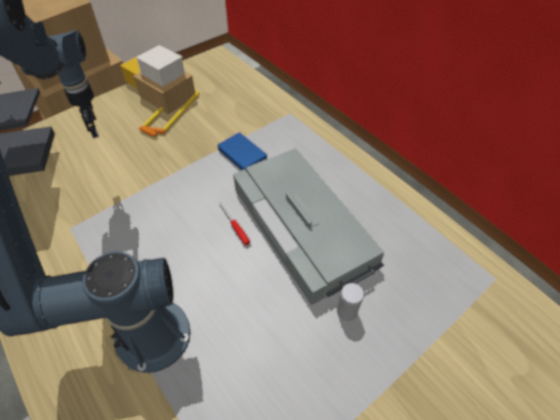

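The top view shows the case with the bright ledge between (247,222) and (334,250), the rib at (265–327, 195–208), the screwdriver near (238,268), the can at (425,232) and the blue box at (142,188). The side view agrees.

Run:
```python
from h import *
np.set_printoptions(precision=4,suppress=True)
W=np.load("top0.npy"); img=cv2.imread("pics/top0.png")
for px in [(247,222),(335,234),(332,250),(246,240),(290,237),(201,135),(403,160),(392,262),(187,232),(300,180),(296,200),(258,268),(205,264),(425,232)]:
    print(px,W[px[1],px[0]],img[px[1],px[0]])
g=img.min(-1); z=W[...,2]
m=((g>140)&(z>.06)&(z<.1)).astype(np.uint8); m[:215]=0;m[255:]=0;m[:,:240]=0;m[:,345:]=0
P=W[m>0]; print(len(P),P.mean(0),np.median(P[:,2]))
r=cv2.minAreaRect((P[:,:2]*1000).astype(np.float32)); print(r, cv2.boxPoints(r))
# lid top
m=(z>.083)&(z<.097); m[:130]=0;m[270:]=0;m[:,:180]=0;m[:,410:]=0
P=W[m];print(len(P)); r=cv2.minAreaRect((P[:,:2]*1000).astype(np.float32)); print(r); print(cv2.boxPoints(r))
m=(z>.105)&(z<.13); m[:180]=0;m[220:]=0;m[:,:250]=0;m[:,340:]=0
P=W[m];print(len(P),P.mean(0)); r=cv2.minAreaRect((P[:,:2]*1000).astype(np.float32)); print(r); print(cv2.boxPoints(r))
W=np.load("side0.npy"); img=cv2.imread("pics/side0.png"); z=W[...,2];g=img.min(-1)
m=((g>140)&(z>.06)&(z<.1)).astype(np.uint8); m[:180]=0;m[290:]=0;m[:,:230]=0;m[:,310:]=0
P=W[m>0]; print(len(P),P.mean(0),np.median(P[:,2])); r=cv2.minAreaRect((P[:,:2]*1000).astype(np.float32)); print(r, cv2.boxPoints(r))
```

```text
(247, 222) [0.5027 0.1471 0.005 ] [51 51 48]
(335, 234) [ 0.4652 -0.0679  0.0834] [68 70 65]
(332, 250) [ 0.4274 -0.0599  0.0815] [79 77 74]
(246, 240) [0.456  0.1475 0.0433] [97 96 92]
(290, 237) [0.4605 0.0394 0.0808] [123 121 121]
(201, 135) [0.7118 0.2498 0.0918] [96 97 90]
(403, 160) [ 0.6572 -0.265  -0.0006] [111 109 109]
(392, 262) [ 0.3915 -0.2239  0.0006] [65 66 65]
(187, 232) [0.4772 0.286  0.0845] [80 81 75]
(300, 180) [0.5964 0.0123 0.0856] [94 94 88]
(296, 200) [0.5458 0.0241 0.1114] [74 76 70]
(258, 268) [0.3857 0.1198 0.0273] [ 21  22 144]
(205, 264) [0.3974 0.2551 0.0157] [99 97 95]
(425, 232) [ 0.4639 -0.2748  0.1178] [138 132 131]
0 [nan nan nan] nan
((0.0, 0.0), (0.0, 0.0), 0.0) [[0. 0.]
 [0. 0.]
 [0. 0.]
 [0. 0.]]
17874
((559.4268188476562, 25.47772216796875), (497.0815124511719, 244.72377014160156), 81.185302734375)
[[ 400.4239 -201.3769]
 [ 642.2573 -238.8782]
 [ 718.4297  252.3323]
 [ 476.5964  289.8336]]
321 [0.5399 0.0295 0.1152]
((540.4163818359375, 29.930580139160156), (138.54405212402344, 12.347529411315918), 81.15534210205078)
[[523.665  -37.5685]
 [535.8657 -39.467 ]
 [557.1677  97.4296]
 [544.967   99.3281]]
3262 [0.5014 0.0477 0.0871] 0.08811802341725783
((442.1396789550781, 38.725250244140625), (377.9971923828125, 233.27908325195312), 49.2214241027832) [[ 230.3735  -28.2103]
 [ 407.0217 -180.5736]
 [ 653.9058  105.6608]
 [ 477.2577  258.0241]]<stdin>:8: RuntimeWarning: Mean of empty slice.
  ret = um.true_divide(
  return _methods._mean(a, axis=axis, dtype=dtype,
  ret = ret.dtype.type(ret / rcount)
```

```bash
cat >> h.py <<'E'
from scipy.spatial.transform import Rotation as R
C=np.array([.5594,.0255,0]); th=np.deg2rad(-8.815)
X=np.array([np.cos(th),np.sin(th),0]); Y=np.array([-np.sin(th),np.cos(th),0]); Z=np.array([0,0,1.])
RT=R.from_matrix(np.stack([np.cross(X,-Z),X,-Z],1))   # tool y along case x, tool z down
L=C-.1013*X+.0005*Y+.08*Z
def go(p):   # shift/turn in move units from measured pose to world p
    s=status.sense(); r=R.from_quat(s["tool_rot"])
    print("turn",((r.inv()*RT).as_rotvec()/(np.pi/4)).round(3),"shift",(r.inv().apply(p-s["tcp_pos"])/.1).round(3))
def st():
    s=status.sense(); d=s["tcp_pos"]-L
    print("t",round(s["t"],2),"case xyz mm",(np.array([d@X,d@Y,d@Z])*1e3).round(2),"F case",np.array([s["force"]@X,s["force"]@Y,s["force"]@Z]).round(2),"q",s["q"].round(2))
E
python3 -c "
from h import *
print(L,RT.as_quat()); go(L+.06*Z-.002*X-.055*Y); st()"
```

```text
[0.45937315 0.04151777 0.08      ] [ 0.75935649  0.65067482 -0.          0.        ]
turn [-2.000e-03  1.000e-03  1.846e+00] shift [-4.357 -5.144  0.805]
t 0.1 case xyz mm [-372.4   508.36  139.63] F case [ 0.15  0.68 -0.69] q [ 1.12  0.53  1.43 -0.    1.18 -0.18]
```

Request:
{"api": "move_arm", "payload": {
  "plan": [
    [[0,0,0,-0.125,-0.125,0,1],[0,0,0,-0.25,-0.25,0,1],[0,0,0,-0.375,-0.375,0,1],[0,0,0,-0.5,-0.5,0,1],[0,0,0,-0.625,-0.625,0,1],[0,0,0,-0.75,-0.75,0,1],[0,0,0,-0.875,-0.875,0,1],[0,0,0,-1,-1,0,1]]
  ],
  "force": 40
}}

```text
t: 1.1
tcp_pos: [0.2392, 0.4772, 0.2205]
tool_rot: [0.137, 0.991, 0.0, 0.0]
force: [-0.3, -0.2, 0.9]
finger_gap: -0.004
```

Request:
{"api": "move_arm", "payload": {
  "plan": [
    [[0,0,0,-0.125,-0.125,0,1],[0,0,0,-0.25,-0.25,0,1],[0,0,0,-0.375,-0.375,0,1],[0,0,0,-0.5,-0.5,0,1],[0,0,0,-0.625,-0.625,0,1],[0,0,0,-0.75,-0.75,0,1],[0,0,0,-0.875,-0.875,0,1],[0,0,0,-1,-1,0,1]]
  ]
}}

```text
t: 2.1
tcp_pos: [0.3084, 0.3538, 0.2205]
tool_rot: [0.137, 0.991, 0.0, 0.0]
force: [0.1, -0.4, -0.6]
finger_gap: 0.002
```

Request:
{"api": "move_arm", "payload": {
  "plan": [
    [[0,0,0,-0.125,-0.125,0,1],[0,0,0,-0.25,-0.25,0,1],[0,0,0,-0.375,-0.375,0,1],[0,0,0,-0.5,-0.5,0,1],[0,0,0,-0.625,-0.625,0,1],[0,0,0,-0.75,-0.75,0,1],[0,0,0,-0.875,-0.875,0,1],[0,0,0,-1,-1,0,1]]
  ]
}}

```text
t: 3.1
tcp_pos: [0.3773, 0.2303, 0.2205]
tool_rot: [0.137, 0.991, 0.0, 0.0]
force: [-0.2, -0.4, -0.0]
finger_gap: 0.006
```

Request:
{"api": "move_arm", "payload": {
  "plan": [
    [[0,0,0.1,-0.125,-0.125,0,1],[0,0,0.2,-0.25,-0.25,0,1],[0,0,0.3,-0.375,-0.375,0,1],[0,0,0.4,-0.5,-0.5,0,1],[0,0,0.55,-0.625,-0.625,0,1],[0,0,0.7,-0.75,-0.75,0,1],[0,0,0.85,-0.875,-0.875,0,1],[0,0,0.95,-1,-1,0,1]]
  ]
}}

```text
t: 4.1
tcp_pos: [0.4462, 0.1069, 0.2205]
tool_rot: [0.49, 0.872, 0.0, 0.0]
force: [-0.1, -0.2, -0.2]
finger_gap: 0.005
```

```bash
python3 -c "
from h import *
st(); go(L+.05*Z-.002*X-.055*Y)"
```

```text
t 4.1 case xyz mm [-23.    62.59 140.55] F case [-0.11 -0.23 -0.18] q [-0.01  0.3   1.83  0.    1.   -0.56]
turn [0.    0.    0.892] shift [-1.034 -0.598  0.905]
```

Request:
{"api": "move_arm", "payload": {
  "plan": [
    [[0,0,0.15,-0.03,0.02,0.1,1],[0,0,0.3,-0.06,0.04,0.25,1],[0,0,0.45,-0.1,0.06,0.4,1],[0,0,0.6,-0.15,0.09,0.6,1],[0,0,0.75,-0.193,0.112,0.8,1],[0,0,0.892,-0.193,0.112,0.9,1],[0,0,0.892,-0.193,0.112,0.9,1],[0,0,0.892,-0.193,0.112,0.9,1]]
  ]
}}

```text
t: 5.1
tcp_pos: [0.466, 0.0971, 0.1309]
tool_rot: [0.758, 0.652, 0.0, 0.0]
force: [-0.6, 0.3, -1.0]
finger_gap: -0.003
```

```bash
python3 -c "
from h import *
st(); s=snapshot('side'); cv2.imwrite('pics/a.png',cv2.resize(s['img'][120:330,200:420,::-1],None,fx=2.5,fy=2.5))
w=snapshot('wrist'); W=cloud(w); 
s=snapshot('side');V=cloud(s); d=V-L; m=(abs(d@Y-.055)<.025)&(abs(d@X)<.03)&(d[...,2]>.012)
z=d[...,2][m]; print(m.sum(), np.sort(z)[:20].round(4))"
```

```text
t 5.1 case xyz mm [-2.01 55.94 50.89] F case [-0.67  0.16 -0.96] q [-0.03  0.47  1.89 -0.    0.78  0.12]
534 [0.0122 0.0124 0.0132 0.0134 0.0136 0.0145 0.0682 0.0683 0.0695 0.07
 0.0702 0.0709 0.0727 0.0729 0.0736 0.0738 0.0742 0.0742 0.0746 0.0752]
```

View pics/a.png

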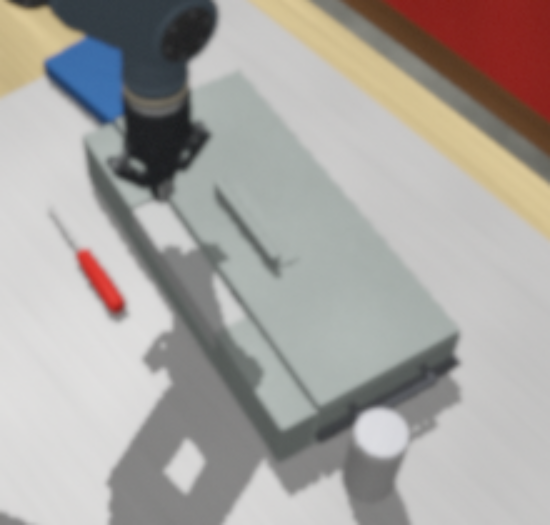

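The gripper hovers over the ledge's +y end (tips near (163,192)), clear of the lid. I'll feel downwards in small steps.

Request:
{"api": "move_arm", "payload": {
  "plan": [
    [[0,0,0,0,0,0.03,1],[0,0,0,0,0,0.06,1],[0,0,0,0,0,0.09,1],[0,0,0,0,0,0.12,1],[0,0,0,0,0,0.13,1],[0,0,0,0,0,0.13,1],[0,0,0,0,0,0.13,1],[0,0,0,0,0,0.13,1]]
  ]
}}

```text
t: 6.25
tcp_pos: [0.4657, 0.0974, 0.1176]
tool_rot: [0.758, 0.652, 0.0, 0.0]
force: [-0.6, 0.1, -0.6]
finger_gap: -0.003
```

```bash
python3 -c "
from h import *
st()"
```

```text
t 6.25 case xyz mm [-2.3  56.2  37.59] F case [-0.56  0.03 -0.56] q [-0.03  0.5   1.9   0.    0.74  0.12]
```

Request:
{"api": "move_arm", "payload": {
  "plan": [
    [[0,0,0,0,0,0.005,1],[0,0,0,0,0,0.01,1],[0,0,0,0,0,0.015,1],[0,0,0,0,0,0.02,1],[0,0,0,0,0,0.02,1],[0,0,0,0,0,0.02,1],[0,0,0,0,0,0.02,1],[0,0,0,0,0,0.02,1]]
  ]
}}

```text
t: 7.25
tcp_pos: [0.4657, 0.0974, 0.1155]
tool_rot: [0.758, 0.652, 0.0, -0.0]
force: [-0.2, -0.2, -0.4]
finger_gap: 0.004
```

Request:
{"api": "move_arm", "payload": {
  "plan": [
    [[0,0,0,0,0,0.005,1],[0,0,0,0,0,0.01,1],[0,0,0,0,0,0.015,1],[0,0,0,0,0,0.02,1],[0,0,0,0,0,0.02,1],[0,0,0,0,0,0.02,1],[0,0,0,0,0,0.02,1],[0,0,0,0,0,0.02,1]]
  ]
}}

```text
t: 8.25
tcp_pos: [0.4657, 0.0974, 0.1135]
tool_rot: [0.758, 0.652, 0.0, 0.0]
force: [-0.3, -0.5, 0.1]
finger_gap: 0.001
```

Request:
{"api": "move_arm", "payload": {
  "plan": [
    [[0,0,0,0,0,0.02,1],[0,0,0,0,0,0.04,1],[0,0,0,0,0,0.06,1],[0,0,0,0,0,0.07,1],[0,0,0,0,0,0.08,1],[0,0,0,0,0,0.085,1],[0,0,0,0,0,0.09,1],[0,0,0,0,0,0.09,1]]
  ]
}}

```text
t: 9.25
tcp_pos: [0.4656, 0.0974, 0.1045]
tool_rot: [0.758, 0.652, -0.0, -0.0]
force: [-0.1, 0.1, 0.7]
finger_gap: 0.003
```

Request:
{"api": "move_arm", "payload": {
  "plan": [
    [[0,0,0,0,0,0.005,1],[0,0,0,0,0,0.01,1],[0,0,0,0,0,0.01,1],[0,0,0,0,0,0.01,1],[0,0,0,0,0,0.01,1],[0,0,0,0,0,0.01,1],[0,0,0,0,0,0.01,1],[0,0,0,0,0,0.01,1]]
  ]
}}

```text
t: 10.25
tcp_pos: [0.4657, 0.0974, 0.1035]
tool_rot: [0.758, 0.652, 0.0, 0.0]
force: [-0.7, 0.0, -0.7]
finger_gap: 0.003
```

Request:
{"api": "move_arm", "payload": {
  "plan": [
    [[0,0,0,0,0,0.005,1],[0,0,0,0,0,0.01,1],[0,0,0,0,0,0.01,1],[0,0,0,0,0,0.01,1],[0,0,0,0,0,0.01,1],[0,0,0,0,0,0.01,1],[0,0,0,0,0,0.01,1],[0,0,0,0,0,0.01,1]]
  ]
}}

```text
t: 11.25
tcp_pos: [0.4657, 0.0974, 0.1025]
tool_rot: [0.758, 0.652, 0.0, 0.0]
force: [-0.0, 0.3, -0.9]
finger_gap: 0.002
```

Request:
{"api": "move_arm", "payload": {
  "plan": [
    [[0,0,0,0,0,0.005,1],[0,0,0,0,0,0.008,1],[0,0,0,0,0,0.008,1],[0,0,0,0,0,0.008,1],[0,0,0,0,0,0.008,1],[0,0,0,0,0,0.008,1],[0,0,0,0,0,0.008,1],[0,0,0,0,0,0.008,1]]
  ]
}}

```text
t: 12.25
tcp_pos: [0.4657, 0.0974, 0.1017]
tool_rot: [0.758, 0.652, 0.0, 0.0]
force: [0.7, 0.0, -0.2]
finger_gap: 0.001
```

Request:
{"api": "move_arm", "payload": {
  "plan": [
    [[0,0,0,0,0,0.005,1],[0,0,0,0,0,0.008,1],[0,0,0,0,0,0.008,1],[0,0,0,0,0,0.008,1],[0,0,0,0,0,0.008,1],[0,0,0,0,0,0.008,1],[0,0,0,0,0,0.008,1],[0,0,0,0,0,0.008,1]]
  ]
}}

```text
t: 13.25
tcp_pos: [0.4657, 0.0974, 0.1009]
tool_rot: [0.758, 0.652, 0.0, 0.0]
force: [0.7, 0.8, 0.4]
finger_gap: 0.0
```

Request:
{"api": "move_arm", "payload": {
  "plan": [
    [[0,0,0,0,0,0.005,1],[0,0,0,0,0,0.008,1],[0,0,0,0,0,0.008,1],[0,0,0,0,0,0.008,1],[0,0,0,0,0,0.008,1],[0,0,0,0,0,0.008,1],[0,0,0,0,0,0.008,1],[0,0,0,0,0,0.008,1]]
  ]
}}

```text
t: 14.25
tcp_pos: [0.4656, 0.0974, 0.1001]
tool_rot: [0.758, 0.652, 0.0, 0.0]
force: [0.9, 0.1, 0.4]
finger_gap: 0.0
```

Request:
{"api": "move_arm", "payload": {
  "plan": [
    [[0,0,0,0,0,0.005,1],[0,0,0,0,0,0.008,1],[0,0,0,0,0,0.008,1],[0,0,0,0,0,0.008,1],[0,0,0,0,0,0.008,1],[0,0,0,0,0,0.008,1],[0,0,0,0,0,0.008,1],[0,0,0,0,0,0.008,1]]
  ]
}}

```text
t: 15.25
tcp_pos: [0.4656, 0.0974, 0.0993]
tool_rot: [0.758, 0.652, -0.0, -0.0]
force: [0.7, 0.0, 0.3]
finger_gap: 0.005
```

```bash
python3 -c "
from h import *
st(); s=snapshot('wrist'); save(s,'w.png'); W=cloud(s); d=W-L
m=(abs(d@X)<.018)&(abs(d@Y)<.1)&(abs(d[...,2])<.02)
print(m.sum(), np.median(d[...,2][m]), s['T'])
for c in range(-100,101,20):
    k=m&(abs(d@Y-c/1e3)<.01); print(c,k.sum(),np.nanmedian(d[...,2][k])*1e3 if k.any() else '')
st(); s=status.sense(); print(s['tau'],s['ft_torque'])
"
```

```text
t 15.25 case xyz mm [-2.39 56.19 19.31] F case [0.67 0.13 0.25] q [-0.03  0.53  1.91 -0.    0.7   0.12]
7649 -0.00034117093449635705 [[ 9.88554731e-01  1.44647113e-01  4.28573943e-02  4.76911668e-01]
 [-1.50862664e-01  9.47856075e-01  2.80729973e-01  1.68220950e-01]
 [-1.58612397e-05 -2.83982524e-01  9.58829456e-01  2.52383947e-01]
 [ 0.00000000e+00  0.00000000e+00  0.00000000e+00  1.00000000e+00]]
-100 0 
-80 0 
-60 0 
-40 6 -1.0877981398067227
-20 354 -0.5350747276236245
0 15 -0.22321190063363805
20 0 
40 403 -0.38587328338117455
60 2504 -0.3432651416084842
80 2843 -0.34116046755623686
100 1524 -0.2854977018482835
t 15.3 case xyz mm [-2.35 56.19 19.32] F case [-0.1  -0.04 -0.29] q [-0.03  0.53  1.91 -0.    0.7   0.12]
[ 2.32697370e-03 -3.57999659e+01 -9.14933592e+00 -4.18115701e-05
  6.67327349e-04 -3.41722064e-06] [-0.01265053 -0.00019736  0.02790614]
```

View pics/w.png

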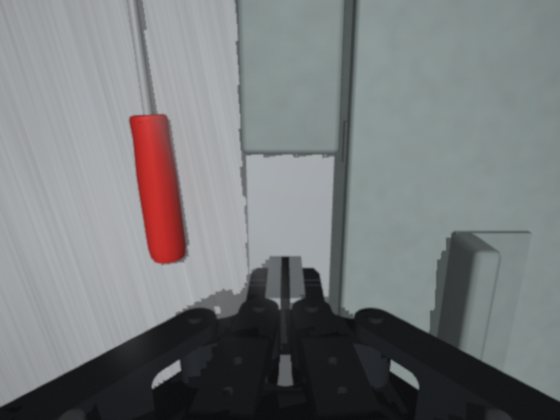

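The wrist view shows the fingers centred over the ledge (ledge x 247–334, its +y end at row 152, fingers at 250–320), with no contact yet. I'll continue down.

Request:
{"api": "move_arm", "payload": {
  "plan": [
    [[0,0,0,0,0,0.005,1],[0,0,0,0,0,0.01,1],[0,0,0,0,0,0.01,1],[0,0,0,0,0,0.01,1],[0,0,0,0,0,0.01,1],[0,0,0,0,0,0.01,1],[0,0,0,0,0,0.01,1],[0,0,0,0,0,0.01,1]]
  ]
}}

```text
t: 16.3
tcp_pos: [0.4656, 0.0974, 0.0983]
tool_rot: [0.758, 0.652, -0.0, -0.0]
force: [-0.1, -1.0, -0.8]
finger_gap: -0.001
```

Request:
{"api": "move_arm", "payload": {
  "plan": [
    [[0,0,0,0,0,0.005,1],[0,0,0,0,0,0.01,1],[0,0,0,0,0,0.01,1],[0,0,0,0,0,0.01,1],[0,0,0,0,0,0.01,1],[0,0,0,0,0,0.01,1],[0,0,0,0,0,0.01,1],[0,0,0,0,0,0.01,1]]
  ]
}}

```text
t: 17.3
tcp_pos: [0.4656, 0.0974, 0.0973]
tool_rot: [0.758, 0.652, -0.0, -0.0]
force: [0.3, -0.9, 0.2]
finger_gap: -0.001
```

```bash
python3 -c "
from h import *
s=snapshot('wrist'); W=cloud(s); d=(W-L)*1e3
for v in range(246,320,6): print(v,[ (round(float(d[v,u]@X)),round(float(d[v,u]@Y)),round(float(d[v,u,2]),1)) for u in (260,275,295,312)])
"
```

```text
246 [(-14, 58, 0.2), (-7, 58, 0.5), (3, 58, 0.2), (12, 58, -0.7)]
252 [(-15, 55, -0.2), (-7, 55, -0.4), (3, 55, -0.1), (12, 54, -1.3)]
258 [(-15, 52, 0.7), (-6, 66, 33.6), (2, 67, 34.7), (12, 51, -0.0)]
264 [(-15, 48, -0.2), (-6, 67, 40.3), (2, 67, 40.0), (12, 48, -0.7)]
270 [(-12, 62, 36.2), (-6, 66, 44.5), (2, 66, 44.0), (9, 63, 37.0)]
276 [(-12, 63, 42.0), (-6, 66, 49.0), (2, 67, 50.7), (9, 63, 42.0)]
282 [(-11, 62, 46.3), (-5, 66, 54.2), (2, 66, 53.1), (8, 63, 46.7)]
288 [(-11, 63, 51.5), (-5, 66, 58.3), (2, 67, 58.7), (8, 62, 51.3)]
294 [(-11, 62, 55.3), (-5, 66, 62.3), (1, 66, 62.2), (8, 62, 55.2)]
300 [(-10, 69, 71.2), (-5, 66, 65.5), (1, 65, 63.9), (6, 69, 71.2)]
306 [(-9, 69, 74.5), (-5, 67, 70.9), (1, 67, 71.7), (6, 69, 74.1)]
312 [(-9, 67, 74.7), (-5, 68, 76.4), (1, 68, 75.4), (6, 68, 75.7)]
318 [(-9, 68, 78.6), (-5, 68, 78.5), (1, 68, 78.7), (6, 68, 78.3)]
```

```bash
cat >> h.py <<'E'
def proj(s,P):
    c=s["T"][:3,:3].T@(P-s["T"][:3,3]); q=np.array([[c[0],-c[1],-c[2]]])
    return cv2.projectPoints(q,np.zeros(3),np.zeros(3),s["mtx"],np.array([s["k1"],0,0,0.]))[0].ravel()
E
python3 -c "
from h import *
s=snapshot('side'); im=s['img'][...,::-1].copy(); V=cloud(s); d=(V-L)*1e3
o=L-.002*X+.056*Y
a,b=260,160
crop=cv2.resize(im[b-50:b+90,a-70:a+110],None,fx=4,fy=4,interpolation=cv2.INTER_CUBIC)
for z,c in((0,(0,0,255)),(.032,(0,255,0)),(.0173,(255,0,0))):
    p=proj(s,o+z*Z); print(z,p); cv2.circle(crop,tuple(((p-[a-70,b-50])*4).astype(int).tolist()),4,c,-1)
cv2.imwrite('pics/b.png',crop)
p=proj(s,o).astype(int)
for v in range(p[1]-40,p[1]+20,4): print(v,d[v,p[0]]@X,d[v,p[0]]@Y,d[v,p[0],2])
"
```

```text
0 [264.83997096 211.59559364]
0.032 [264.47603498 205.15635866]
0.0173 [264.64491473 208.14704893]
171 -13.608444113821735 23.272058830302228 218.47982806213244
175 -13.718938762636087 24.288403229096108 202.2024056272707
179 -14.931114052940213 23.073554155175884 188.27267802565
183 -15.732207303343081 22.73210072623854 172.97408809387898
187 -5.010606907391993 46.21083568008736 127.10753164826899
191 -10.195566233380516 36.91321891096228 122.11936072996994
195 -9.654763689655278 39.48330144943333 101.55105026431572
199 -8.118918180807679 44.169774687317336 77.59634953917734
203 -7.4890945813767384 47.029560761260655 55.47906905608864
207 -6.806234333160175 50.054314346372784 32.53481204628313
211 -4.711143413624905 56.09185664676992 4.656373480128331
215 -11.506781096652437 43.55148648379733 3.0403707803957207
219 -16.888114114663285 33.96837179286607 -2.7321524588112407
223 -18.70917588773465 31.891081417045818 -19.829768426243774
227 -20.797605618247143 29.286566180325195 -36.50681487163847
```

View pics/b.png

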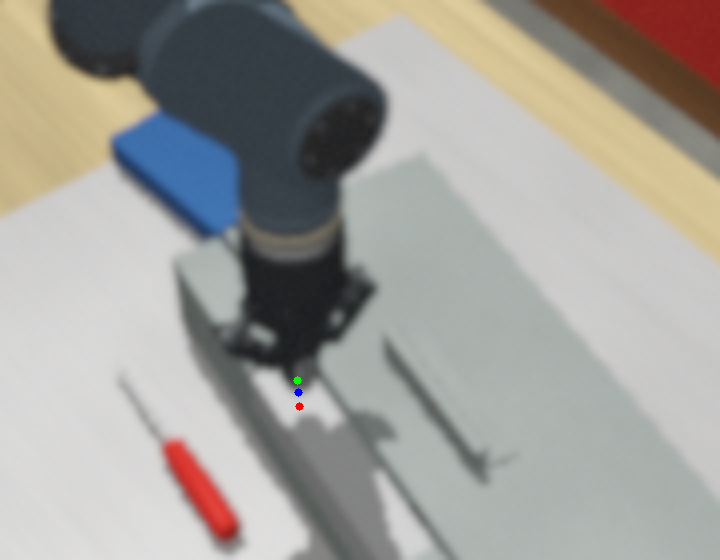

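The side view shows the tips near (300,385), clearly above the ledge (red dot): about 30 mm by the wrist depth as well. The tips therefore do not reach as far as the stated 22 mm. I'll go down 22 mm and re-measure.

Request:
{"api": "move_arm", "payload": {
  "plan": [
    [[0,0,0,0,0,0.03,1],[0,0,0,0,0,0.07,1],[0,0,0,0,0,0.11,1],[0,0,0,0,0,0.15,1],[0,0,0,0,0,0.18,1],[0,0,0,0,0,0.2,1],[0,0,0,0,0,0.22,1],[0,0,0,0,0,0.22,1]]
  ]
}}

```text
t: 18.4
tcp_pos: [0.4656, 0.0974, 0.0752]
tool_rot: [0.758, 0.652, -0.0, -0.0]
force: [0.1, -0.4, 0.6]
finger_gap: -0.001
```

```bash
python3 -c "
from h import *
st(); s=snapshot('wrist'); W=cloud(s); d=(W-L)*1e3; save(s,'w2.png')
for v in range(246,300,3): print(v,[ (round(float(d[v,u]@X)),round(float(d[v,u]@Y)),round(float(d[v,u,2]),1)) for u in (255,275,295,315)])
x=d@X;y=d@Y;z=d[...,2]
for a in range(-70,80,10):
    m=(x>a)&(x<a+10)&(abs(y-56)<35)&(z>15); print(a,m.sum(),np.sort(z[m])[5:6])
"
```

```text
t 18.4 case xyz mm [-2.43 56.17 -4.79] F case [ 0.16 -0.39  0.6 ] q [-0.03  0.58  1.93 -0.    0.63  0.12]
246 [(-15, 67, -1.0), (-6, 67, -0.4), (2, 67, 0.3), (11, 67, -0.5)]
249 [(-15, 65, -0.3), (-6, 66, 0.1), (2, 66, 0.6), (11, 65, -0.5)]
252 [(-15, 64, -0.4), (-6, 64, -0.2), (3, 64, -0.3), (11, 64, -0.7)]
255 [(-15, 62, -0.5), (-6, 63, -0.4), (3, 62, -0.7), (11, 63, 0.6)]
258 [(-15, 61, -1.1), (-6, 67, 11.7), (2, 67, 11.6), (11, 61, -0.5)]
261 [(-15, 60, 0.3), (-6, 67, 14.5), (2, 66, 13.4), (11, 60, -0.2)]
264 [(-15, 58, -1.1), (-6, 66, 15.8), (2, 66, 16.4), (12, 58, -0.5)]
267 [(-15, 57, 0.2), (-6, 66, 18.9), (2, 66, 19.6), (12, 57, -0.0)]
270 [(-14, 62, 14.3), (-6, 66, 22.6), (2, 66, 22.2), (10, 63, 15.3)]
273 [(-14, 63, 17.6), (-6, 66, 25.1), (2, 67, 26.2), (10, 63, 17.2)]
276 [(-14, 62, 19.5), (-6, 66, 27.0), (2, 67, 27.6), (10, 62, 19.1)]
279 [(-14, 62, 21.1), (-6, 66, 29.4), (2, 67, 30.5), (10, 62, 21.9)]
282 [(-13, 62, 23.8), (-5, 67, 32.5), (2, 66, 30.9), (9, 63, 25.2)]
285 [(-13, 62, 26.8), (-5, 67, 34.4), (2, 67, 34.9), (9, 62, 26.5)]
288 [(-13, 63, 29.8), (-5, 66, 36.3), (2, 66, 35.3), (9, 62, 28.7)]
291 [(-13, 63, 32.0), (-5, 67, 38.8), (1, 66, 38.0), (9, 63, 31.6)]
294 [(-13, 62, 33.1), (-5, 66, 39.9), (1, 67, 40.7), (9, 62, 33.1)]
297 [(-12, 63, 36.3), (-5, 66, 41.9), (1, 66, 42.1), (9, 63, 35.9)]
-70 32 [87.68302068]
-60 1813 [74.79157098]
-50 3900 [62.38923511]
-40 5004 [51.55314683]
-30 2728 [47.8313881]
-20 5044 [15.43694225]
-10 5661 [15.31901562]
0 6261 [15.34722006]
10 3376 [16.53969018]
20 3488 [50.37026783]
30 5464 [55.41678615]
40 2878 [67.06782157]
50 750 [79.82948844]
60 0 []
70 4178 [15.03594237]
```

View pics/w2.png

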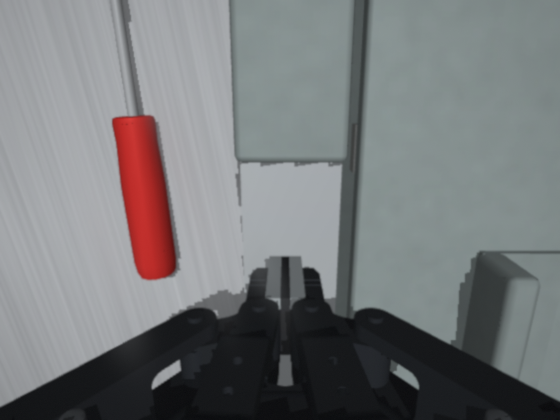

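Wrist view: pad tips at row 257, still about 10.5 mm above the ledge, linkages well clear. Down 8 mm, then fine steps.

Request:
{"api": "move_arm", "payload": {
  "plan": [
    [[0,0,0,0,0,0.02,1],[0,0,0,0,0,0.04,1],[0,0,0,0,0,0.055,1],[0,0,0,0,0,0.065,1],[0,0,0,0,0,0.075,1],[0,0,0,0,0,0.08,1],[0,0,0,0,0,0.08,1],[0,0,0,0,0,0.08,1]]
  ]
}}

```text
t: 19.45
tcp_pos: [0.4656, 0.0974, 0.0692]
tool_rot: [0.758, 0.652, 0.0, 0.0]
force: [-3.1, -1.0, 18.2]
finger_gap: 0.003
```

Request:
{"api": "move_arm", "payload": {
  "plan": [
    [[0,0,0,0,0,0.005,1],[0,0,0,0,0,0.01,1],[0,0,0,0,0,0.01,1],[0,0,0,0,0,0.01,1],[0,0,0,0,0,0.01,1],[0,0,0,0,0,0.01,1],[0,0,0,0,0,0.01,1],[0,0,0,0,0,0.01,1]]
  ]
}}

```text
t: 20.45
tcp_pos: [0.4657, 0.0974, 0.0692]
tool_rot: [0.758, 0.652, 0.001, 0.001]
force: [-4.5, -0.4, 27.5]
finger_gap: -0.006
```

Contact: the ledge is solid here, with the surface at TCP z ≈ 69.2 mm and stiffness ≈ 9 N/mm. I'll lift at once and probe 37 mm further along, only 1 mm into the surface.

Request:
{"api": "move_arm", "payload": {
  "plan": [
    [[0,0,0,0,0,-0.06,1],[0,0,0,-0.12,0,-0.09,1],[0,0,0,-0.25,0,-0.09,1],[0,0,0,-0.37,0,-0.09,1],[0,0,0,-0.37,0,-0.06,1],[0,0,0,-0.37,0,-0.035,1],[0,0,0,-0.37,0,-0.02,1],[0,0,0,-0.37,0,-0.02,1]]
  ]
}}

```text
t: 21.45
tcp_pos: [0.46, 0.0607, 0.0692]
tool_rot: [0.758, 0.652, -0.0, 0.0]
force: [-2.4, -2.7, 12.5]
finger_gap: -0.003
```

```bash
python3 -c "
from h import *
st()"
```

```text
t 21.45 case xyz mm [ -2.33  19.02 -10.77] F case [-1.93 -3.04 12.52] q [-0.11  0.58  1.96 -0.    0.6   0.04]
```

Request:
{"api": "move_arm", "payload": {
  "plan": [
    [[0,0,0,0,0,-0.05,1],[0,0,0,-0.12,0,-0.06,1],[0,0,0,-0.25,0,-0.06,1],[0,0,0,-0.37,0,-0.06,1],[0,0,0,-0.37,0,-0.04,1],[0,0,0,-0.37,0,-0.02,1],[0,0,0,-0.37,0,-0.005,1],[0,0,0,-0.37,0,-0.005,1]]
  ]
}}

```text
t: 22.45
tcp_pos: [0.4544, 0.0243, 0.0693]
tool_rot: [0.758, 0.652, -0.0, 0.0]
force: [-1.5, -1.6, 5.7]
finger_gap: -0.002
```

```bash
python3 -c "
from h import *
st()"
```

```text
t 22.45 case xyz mm [ -2.26 -17.77 -10.75] F case [-1.21 -1.8   5.69] q [-0.19  0.58  1.98 -0.    0.58 -0.04]
```

Request:
{"api": "move_arm", "payload": {
  "plan": [
    [[0,0,0,0,0,-0.05,1],[0,0,0,-0.12,0,-0.06,1],[0,0,0,-0.25,0,-0.06,1],[0,0,0,-0.37,0,-0.06,1],[0,0,0,-0.37,0,-0.04,1],[0,0,0,-0.37,0,-0.02,1],[0,0,0,-0.37,0,0,1],[0,0,0,-0.37,0,0,1]]
  ]
}}

```text
t: 23.45
tcp_pos: [0.4489, -0.0122, 0.0689]
tool_rot: [0.758, 0.652, -0.0, 0.0]
force: [-0.7, -1.8, 1.6]
finger_gap: -0.002
```

```bash
python3 -c "
from h import *
st()"
```

```text
t 23.45 case xyz mm [ -2.14 -54.69 -11.15] F case [-0.45 -1.88  1.57] q [-0.28  0.57  2.   -0.    0.57 -0.13]
```

Lower force and lower position here: it gives. I'll confirm with 2 mm more.

Request:
{"api": "move_arm", "payload": {
  "plan": [
    [[0,0,0,0,0,0.004,1],[0,0,0,0,0,0.008,1],[0,0,0,0,0,0.012,1],[0,0,0,0,0,0.015,1],[0,0,0,0,0,0.015,1],[0,0,0,0,0,0.015,1],[0,0,0,0,0,0.015,1],[0,0,0,0,0,0.015,1]]
  ]
}}

```text
t: 24.45
tcp_pos: [0.4488, -0.0122, 0.0677]
tool_rot: [0.758, 0.652, -0.0, 0.0]
force: [-1.2, 0.6, 6.3]
finger_gap: 0.003
```

Request:
{"api": "move_arm", "payload": {
  "plan": [
    [[0,0,0,0,0,0.01,1],[0,0,0,0,0,0.02,1],[0,0,0,0,0,0.03,1],[0,0,0,0,0,0.04,1],[0,0,0,0,0,0.05,1],[0,0,0,0,0,0.05,1],[0,0,0,0,0,0.05,1],[0,0,0,0,0,0.05,1]]
  ]
}}

```text
t: 25.45
tcp_pos: [0.4488, -0.0122, 0.0628]
tool_rot: [0.758, 0.652, -0.0, 0.0]
force: [-1.2, -0.7, 6.8]
finger_gap: -0.0
```

Clearly the catch (6.4 mm down at 6.8 N). Pressing on to about 11 mm.

Request:
{"api": "move_arm", "payload": {
  "plan": [
    [[0,0,0,0,0,0.01,1],[0,0,0,0,0,0.02,1],[0,0,0,0,0,0.03,1],[0,0,0,0,0,0.04,1],[0,0,0,0,0,0.05,1],[0,0,0,0,0,0.05,1],[0,0,0,0,0,0.05,1],[0,0,0,0,0,0.05,1]]
  ]
}}

```text
t: 26.45
tcp_pos: [0.4488, -0.0122, 0.0578]
tool_rot: [0.758, 0.652, -0.0, 0.0]
force: [-2.3, -0.2, 7.4]
finger_gap: 0.001
```

```bash
cat >> h.py <<'E'
def rib(name="top"):
    W=cloud(snapshot(name)); d=(W-L)*1e3; x=d@X;y=d@Y;z=d[...,2]
    m=(z>27)&(z<42)&(x>60)&(x<220)&(abs(y)<80); print("rib n",m.sum(),"x pct5/50/95",np.percentile(x[m],[5,50,95]).round(1) if m.any() else "")
E
python3 -c "
from h import *
st(); rib(); rib('side')"
```

```text
t 26.45 case xyz mm [ -2.19 -54.68 -22.19] F case [-2.26 -0.57  7.44] q [-0.28  0.6   2.   -0.    0.54 -0.13]
rib n 325 x pct5/50/95 [ 91.1  96.3 102.5]
rib n 138 x pct5/50/95 [ 92.1  96.8 103.1]
```

Lid is ajar by about 14.5 mm (both cameras). I'll lift off the catch and move in front of the rib's middle.

Request:
{"api": "move_arm", "payload": {
  "plan": [
    [[0,0,0,0,0,-0.1,1],[0,0,0,0,0,-0.2,1],[0,0,0,0.05,0,-0.31,1],[0,0,0,0.2,0.1,-0.31,1],[0,0,0,0.35,0.25,-0.31,1],[0,0,0,0.5,0.4,-0.31,1],[0,0,0,0.55,0.55,-0.31,1],[0,0,0,0.55,0.55,-0.31,1]]
  ]
}}

```text
t: 27.55
tcp_pos: [0.5134, 0.0348, 0.0881]
tool_rot: [0.758, 0.652, 0.001, 0.001]
force: [-0.5, -0.4, -0.1]
finger_gap: 0.002
```

```bash
python3 -c "
from h import *
st(); rib('side')"
```

```text
t 27.55 case xyz mm [54.46  1.62  8.15] F case [-0.43 -0.45 -0.1 ] q [-0.15  0.59  1.82  0.    0.73 -0.  ]
rib n 126 x pct5/50/95 [ 74.9  96.2 103.5]
```

Request:
{"api": "move_arm", "payload": {
  "plan": [
    [[0,0,0,0,0.1,0,1],[0,0,0,0,0.18,0,1],[0,0,0,0,0.24,0,1],[0,0,0,0,0.3,0,1],[0,0,0,0,0.36,0,1],[0,0,0,0,0.42,0,1],[0,0,0,0,0.48,0,1],[0,0,0,0,0.54,0,1]]
  ]
}}

```text
t: 28.6
tcp_pos: [0.5651, 0.0254, 0.0882]
tool_rot: [0.758, 0.652, -0.0, -0.0]
force: [-3.4, -2.0, 1.4]
finger_gap: 0.001
```

```bash
python3 -c "
from h import *
st(); rib('side')"
```

```text
t 28.6 case xyz mm [106.97   0.3    8.17] F case [-3.09 -2.46  1.39] q [-0.15  0.63  1.69 -0.    0.81 -0.  ]
rib n 120 x pct5/50/95 [ 97.  123.9 132.4]
```

Request:
{"api": "move_arm", "payload": {
  "plan": [
    [[0,0,0,0,0.06,0,1],[0,0,0,0,0.12,0,1],[0,0,0,0,0.18,0,1],[0,0,0,0,0.24,0,1],[0,0,0,0,0.3,0,1],[0,0,0,0,0.35,0,1],[0,0,0,0,0.39,0,1],[0,0,0,0,0.41,0,1]]
  ]
}}

```text
t: 29.65
tcp_pos: [0.606, 0.0194, 0.0883]
tool_rot: [0.758, 0.652, 0.0, 0.0]
force: [-3.0, -1.5, 0.1]
finger_gap: 0.006
```

```bash
python3 -c "
from h import *
st(); rib('side'); rib()"
```

```text
t 29.65 case xyz mm [148.27   0.62   8.26] F case [-2.68 -1.97  0.07] q [-0.15  0.67  1.59 -0.    0.88 -0.  ]
rib n 123 x pct5/50/95 [139.4 165.7 174.5]
rib n 4 x pct5/50/95 [162.3 162.4 163.3]
```

Advance in 2 mm steps to the stop.

Request:
{"api": "move_arm", "payload": {
  "plan": [
    [[0,0,0,0,0.01,0,1],[0,0,0,0,0.02,0,1],[0,0,0,0,0.025,0,1],[0,0,0,0,0.025,0,1],[0,0,0,0,0.025,0,1],[0,0,0,0,0.025,0,1],[0,0,0,0,0.025,0,1],[0,0,0,0,0.025,0,1]]
  ]
}}

```text
t: 30.75
tcp_pos: [0.6081, 0.0192, 0.0884]
tool_rot: [0.758, 0.652, 0.0, 0.0]
force: [-2.7, -0.4, 0.1]
finger_gap: -0.0
```

Request:
{"api": "move_arm", "payload": {
  "plan": [
    [[0,0,0,0,0.01,0,1],[0,0,0,0,0.015,0,1],[0,0,0,0,0.015,0,1],[0,0,0,0,0.015,0,1],[0,0,0,0,0.015,0,1],[0,0,0,0,0.015,0,1],[0,0,0,0,0.015,0,1],[0,0,0,0,0.015,0,1]]
  ]
}}

```text
t: 31.75
tcp_pos: [0.6091, 0.0191, 0.0883]
tool_rot: [0.758, 0.652, -0.0, -0.0]
force: [-5.1, 1.2, 3.1]
finger_gap: 0.002
```

Request:
{"api": "move_arm", "payload": {
  "plan": [
    [[0,0,0,0,0.01,0,1],[0,0,0,0,0.01,0,1],[0,0,0,0,0.01,0,1],[0,0,0,0,0.01,0,1],[0,0,0,0,0.01,0,1],[0,0,0,0,0.01,0,1],[0,0,0,0,0.01,0,1],[0,0,0,0,0.01,0,1]]
  ]
}}

```text
t: 32.75
tcp_pos: [0.6091, 0.0191, 0.0883]
tool_rot: [0.758, 0.652, -0.001, -0.001]
force: [-7.4, 1.2, 3.6]
finger_gap: 0.003
```

```bash
python3 -c "
from h import *
st()"
```

```text
t 32.75 case xyz mm [151.42   0.76   8.33] F case [-7.49  0.03  3.64] q [-0.15  0.68  1.58 -0.    0.89 -0.  ]
```

The lid is at its stop: force rises with no motion, and the position matches the predicted 152 mm. Backing off and lifting clear.

Request:
{"api": "move_arm", "payload": {
  "plan": [
    [[0,0,0,0,-0.08,0,1],[0,0,0,0,-0.2,0,1],[0,0,0,0,-0.3,-0.1,1],[0,0,0,0,-0.5,-0.3,1],[0,0,0,0,-0.7,-0.5,1],[0,0,0,0,-0.9,-0.7,1],[0,0,0,0,-1,-0.9,1],[0,0,0,0,-1,-1,1]]
  ]
}}

```text
t: 33.75
tcp_pos: [0.5115, 0.0339, 0.19]
tool_rot: [0.758, 0.652, 0.001, 0.001]
force: [0.0, 0.6, -1.1]
finger_gap: -0.0
```

Request:
{"api": "move_arm", "payload": {
  "plan": [
    [[0,0,0,0.1,-0.1,-0.1,1],[0,0,0,0.2,-0.2,-0.2,1],[0,0,0,0.4,-0.3,-0.3,1],[0,0,0,0.6,-0.4,-0.4,1],[0,0,0,0.8,-0.4,-0.4,1],[0,0,0,1,-0.4,-0.4,1],[0,0,0,1,-0.4,-0.4,1],[0,0,0,1,-0.4,-0.4,1]]
  ]
}}

```text
t: 34.75
tcp_pos: [0.4865, 0.1386, 0.2281]
tool_rot: [0.758, 0.652, -0.001, -0.0]
force: [-0.2, -0.1, -0.7]
finger_gap: 0.002
```

```bash
python3 -c "
from h import *
st(); rib('side'); s=snapshot('side'); save(s,'end.png')"
```

```text
t 34.75 case xyz mm [ 11.95 100.09 148.1 ] F case [-0.15 -0.1  -0.74] q [ 0.06  0.36  1.72 -0.    1.07  0.21]
rib n 180 x pct5/50/95 [166.  170.4 177. ]
```

View pics/end.png

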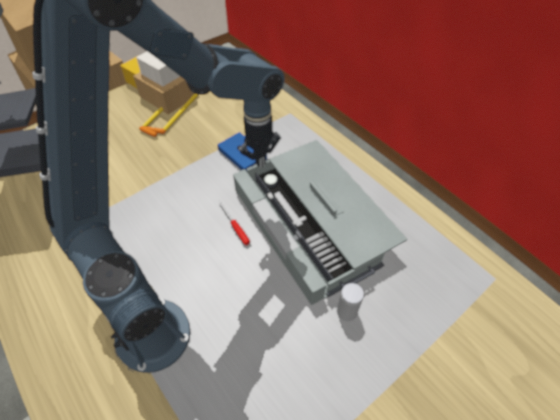

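The picture shows the lid fully back with the contents exposed. The screwdriver (240,232), the can (351,298) and the blue box (240,150) are where they were, and the arm is clear.

```bash
python3 -c "
from h import *
print(manip.sign_off())"
```

```text
the job is handed in; nothing more can be done
None
```

The case is open and the job is handed in at about 35 s of the 61 s allowed. One of my feeling touches was firmer than a light hand.

- **Finding the catch:** I felt the ledge at four spots. It was solid at about +56, +19 and −18 mm from the middle and gave way at about −55 mm. I pressed there to about 11 mm with a peak reading near 7.5 N, and the lid sprang about 14.5 mm ajar.
- **Opening the lid:** I pushed the rib with 3–7 N until the force rose with no further movement. In the last side view the rib's near face sits at about 166 mm, against the expected 76 + 90 mm, so the lid is at its stop.
- **At the end:** the arm was clear with about 0 N on the wrist. By eye, the screwdriver, oil can and blue box are where they started; I did not measure them.

**What disagreed or went wrong:**
- **Fingertip length:** contact came with the TCP about 11 mm below the ledge height, although the fingertips are stated to stand 22 mm ahead of it. The wrist depth then read the tips about 2 mm higher than they were.
- **Firm touch:** because of that, and because I sent two downward steps without checking between them, the first touch reached 18 N and then 27.5 N on solid ledge before I lifted. The second touch was 12.5 N, and everything after that was under 8 N.

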